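Press the blade into a squeegee and keep the press held

ROBOT

A 7-joint arm with a two-finger parallel gripper is mounted at the origin on the work surface. World frame = base frame: x ahead of the robot, y to its left, z up, the work surface at z = 0. Lengths are in m, angles in rad, forces in N, time in s.
With the tool pointing down it reaches from about 0.4 to 0.85 m from the base axis. Payload 4.5 kg.
Tool frame: the origin (TCP) lies midway between the tips of the shut fingers; the grasp point (between the pads) lies 19 mm behind it; z points along the fingers, y is the line along which they close (so a half turn about z gives the same grasp; the last joint's range is limited). The gripper opens to 85 mm and grips with 20 to 120 N. Pads are 22 mm wide; open, the fingers measure 114 mm over their backs; the gripper's body (76 mm by 85 mm) begins 54 mm behind the grasp point. The pads swing forward as they close: fully open they stand 13 mm farther back than shut.
Start: joints at [-1.138, 0.689, -0.195, 1.565, 0.157, 0.902, -0.215], TCP at [0.243, 0.576, 0.231] pointing down, gripper open.
Joint ranges: [-3.01, 3.01], [-0.46, 2.08], [-1.47, 1.51], [0.13, 2.56], [-1, 4.14], [0.04, 2.09], [-2.66, 2.66]. Speed limits (rad/s): [2.57, 2.57, 3.14, 3.14, 3.14, 3.14, 3.14].

INTERFACE

Orientations are given as a 3x3 rotation matrix whose columns are the frame's x, y, z axes.
In Python, from workcell import telemetry, camera, camera_params, ctrl, models gives the robot as it stands.
- The arm moves only by the shell command python3 -m pendant 'ROWS' [FORCE]. ROWS is JSON, a list of rows, each a list of 7 numbers: the shift along the tool's x, y, z in cm, then the turn, a rotation vector about the tool's x, y, z in degrees, then the opening, from 0 (shut) to 1 (fully open). A call has 1 to 5 rows; each row shifts and turns the commanded pose from where the row before left it, along the tool's axes as they then stand; what a row does not reach is not made up. A row lasts 1/10 s, in which the tool goes at most 50 mm and 8.59 degrees, less where a joint would pass 70% of its speed; a pose out of reach is approached as far as the arm can. A call is refused whole if a number of a shift passes 5 or a number of a turn 8.59, either way. A call with a gripper value outside its range is refused whole. The fingers move at their own pace and stop on an object; FORCE is the grip in N (left out, the last holds). Time passes only in rows, so rows that do not move let the fingers close. It gives the time, the measured TCP pose, the force, the opening and the grip force at its end, in the units of the state.
- telemetry.get_state(): the state, without advancing time (a new reading comes with each control period).
- camera(name): name is "scene" or "side" or "wrist"; returns the picture (400x640x3 uint8, red, green, blue); there is no depth.
- camera_params(name): a dict with "fx", "fy", "cx", "cy" (pixels), "k1" (the pictures are not rectified: a ray, as slopes to the right and down, at radius r is drawn at 1 + k1 r^2 times it, then the intrinsics apply), "view" (4x4, takes a point from world to camera coordinates). Camera axes: x right, y down, z forward; pixel columns grow to the right and rows downward; lengths in m; the calibration is good to about 2 mm. A picture is of the moment at which its call begins: read the wrist's pose just before it. camera_params takes no time and is no camera call; for the wrist camera it gives the pose at the moment of the call.
- ctrl.hand_in(): hands the job in; it is judged then, once.
Trained networks look in the newest picture that a camera, given by its name, has taken for a name from the list of things; names that differ only in an ending like _2 or _b are one class to them, and where a whole thing is asked for, a point or a joint stands for the part that bears it (a point fixed in the world has none). Each returns a list of dicts, best first, with "confidence" (0 to 1); they miss things now and then, are a little off and sometimes report something else, mostly with a low value. They report only what shows in the picture. A call takes as long as a camera call.
- models.look_for(label, camera): "point" ([column, row] in pixels, amid what is visible of it).
- models.masks_of(label, camera): "pixels" (400x640 bool, what is visible of it) and "point" ([column, row] in pixels, amid what is visible of it).
The state is a dict: "t": time; "qpos": joint angles; "dq": joint speeds; "joint_torque": joint torques, N m; "tool_pos": TCP position; "tcp_rot": TCP orientation; "wrist_force": force on the tool from outside, world axes, zero at the start; "torque": the same for the moment, N m; "gripper_width": opening from 0.0 (shut) to 1.0 (fully open); "finger_force": force on a finger pad.
Only numpy, scipy, OpenCV 4.12 (cv2) and the standard library are available. Lean on these libraries where they do the work, as an engineer would, in place of code of your own. Each camera call takes 0.05 s, during which the arm holds its last target. There are 200 camera calls.

TASK

Stand the long squeegee, rubber blade up, in the channel of the bench press, slid in under the head until its end is at the stop, and let go of it. Then pull the press lever right down to seat the blade, ease it slowly all the way back up (take two seconds or more, never let it spring), and bring it down again to half of its stroke and keep holding it there: finish while holding the lever, as the spring would lift it otherwise. Leave the short squeegee and everything else on the table alone.

Things in the scene. Friction and masses are not known exactly. Their poses are not given: they have to be found in the camera images.
- press: Blue bench press, fixed. Origin on the table straight below the shoe; x points from its open mouth to the column, y left, z up. Steel bed 12 mm thick, x = -170 to 110 mm, 120 mm wide. The blue head overhangs from x = -25 mm on, 60 mm wide, underside 175, top 240 mm above the table; the ram sticks out of its top to 290 mm. Lever on its right (-y).
- press_seat (a point): Point on the bed (12 mm above the table) in mid-channel straight below the shoe; axes as the press. From here two rails 10 mm high run along x from -50 to +50 mm, 34 mm apart inside, flared in front out to x = -80 mm; an end stop closes the channel at x = +50 mm.
- shoe: Steel pressing plate 46 x 34 x 8 mm under the head; origin at the centre of its underside, 112 mm above the table with the lever up: 25 mm above a squeegee standing on the bed. It goes down 10 mm per 0.1 rad of lever, meets the squeegee at 0.25 rad, then compresses a spring (150 N/m).
- lever (a joint): Press lever: 0 rad all the way up (its rest), 0.8 rad right down at its stop; half of its stroke is 0.4 rad. A spring always lifts it: the knob needs about 2 N at the start, 5 N half-way, 10 N right down; let go, it flies up.
- lever_knob (a point): Centre of the black round knob (a cylinder along press x, 36 mm across, 32 mm long) ending the 14 mm lever rod: pinch or push it. It swings about point lever_hinge at 180 mm radius in the press's y-z plane, towards press -y: 0.35 rad above level when up, 0.05 rad below level at half stroke, 0.45 rad below when right down, i.e. 262, 191 and 122 mm above the table. Pinched, it turns freely and may creep up some mm under load.
- lever_hinge (a point): Centre of the lever's hinge, at x = 0, y = -50, z = 200 mm of the press; the hinge axis is the press x axis.
- squeegee_mid (a point): Centre of the long squeegee: 260 mm long (its x), 75 mm high, about 0.26 kg, standing blade up (z up) on its wooden back (28 mm thick, 50 mm high); blade on top 9 mm thick. The point is 37.5 mm above its underside. Ends alike. Home in the press it is at press x = -80 mm, y = 0; grip it there or up to 30 mm nearer the robot to clear the head.
- short_squeegee_mid (a point): Short squeegee of the same section, 150 mm long, standing likewise, to be left alone; the point is its centre, 37.5 mm up. The two squeegees stand one to the left and one to the right of the press, either way round.
- tin_a: Large ink tin, 84 mm across, 115 mm high, leave alone; origin under its centre.
- tin_b: Small ink tin, 74 mm across, 75 mm high, leave alone; origin under its centre.
- ink_jar: Jar with black cap, 64 mm across, 75 mm high, leave alone; origin under its centre.
- tape: Cardboard tape roll lying flat, 96 mm across, 24 mm high, leave alone; origin under its centre.
- screwdriver: Screwdriver lying flat behind the press, leave alone; origin below it.

How it is judged:
By the outcome, as a careful person would: the job done as asked, in the order asked, and still so for the second after the job is handed in, while the arm keeps its last pose, push and grip.
It also fails if it takes over 72 s, if anything falls off the work surface, if the arm or the gripper's body presses on something with over 40 N, if the wrist force passes 120 N, or if a joint passes its speed limit or range.

## Working session

There is one attempt and no reset: what is moved stays moved. The work goes in short steps, Python scripts to look and compute and a shell command to move; the robot and the scene stay as the last step left them, time stands still between calls to the robot, and variables do not carry over. Pictures are saved under pics/ and viewed, at most 10 in all, crops included, and the job is handed in when it is done.

```bash
mkdir -p pics; cat > h.py <<'E'
import numpy as np, cv2
from workcell import telemetry, camera, camera_params, ctrl, models
def ray(cam,px,P=None):
    P=P or camera_params(cam); x,y=(px[0]-P['cx'])/P['fx'],(px[1]-P['cy'])/P['fy']
    r=np.hypot(x,y); u=r
    for _ in range(30): u=r/(1+P['k1']*u*u)
    s=u/r if r>0 else 1; V=np.array(P['view']); R=V[:3,:3]
    return -R.T@V[:3,3], R.T@np.array([x*s,y*s,1])
def atz(cam,px,z,P=None):
    o,d=ray(cam,px,P); return o+d*(z-o[2])/d[2]
def proj(cam,p,P=None):
    P=P or camera_params(cam); V=np.array(P['view']); c=V[:3,:3]@np.array(p)+V[:3,3]
    x,y=c[:2]/c[2]; f=1+P['k1']*(x*x+y*y); return np.array([P['cx']+P['fx']*x*f,P['cy']+P['fy']*y*f])
def tri(c1,p1,c2,p2):
    o1,d1=ray(c1,p1);o2,d2=ray(c2,p2);d1/=np.linalg.norm(d1);d2/=np.linalg.norm(d2)
    A=sum(np.eye(3)-np.outer(d,d) for d in(d1,d2)); b=sum((np.eye(3)-np.outer(d,d))@o for o,d in((o1,d1),(o2,d2)))
    return np.linalg.solve(A,b)
def save(cam,name):
    im=camera(cam); cv2.imwrite('pics/'+name,im[:,:,::-1]); return im
E
python3 - <<'E'
from h import *
np.set_printoptions(precision=3,suppress=True)
for c in('scene','side'):
    save(c,c+'0.png'); P=camera_params(c); o,d=ray(c,(320,200)); print(c,o,d,P['fx'],P['k1'])
    for l in('press','shoe','lever_knob','squeegee_mid','short_squeegee_mid','tin_a','ink_jar','tape'):
        print(l,[(np.round(m['point']).tolist(),round(m['confidence'],2)) for m in models.look_for(l,c)][:3])
print(telemetry.get_state())
E
```

```text
scene [1.024 0.561 0.83 ] [-0.431 -0.587 -0.686] 375.168841658561 0.01232375680153094
press [([325.0, 234.0], 0.7)]
shoe [([332.0, 232.0], 0.59)]
lever_knob [([288.0, 164.0], 0.88), ([443.0, 287.0], 0.64), ([321.0, 234.0], 0.45)]
squeegee_mid [([445.0, 290.0], 0.76)]
short_squeegee_mid [([278.0, 157.0], 0.65)]
tin_a [([343.0, 332.0], 0.69), ([242.0, 181.0], 0.68)]
ink_jar [([238.0, 218.0], 0.59), ([324.0, 237.0], 0.55)]
tape [([317.0, 174.0], 0.5), ([326.0, 232.0], 0.44)]
side [ 0.278 -0.657  1.042] [ 0.296  0.576 -0.762] 423.48421660136665 -0.04399457070731082
press [([315.0, 210.0], 0.69)]
shoe [([312.0, 197.0], 0.65), ([411.0, 306.0], 0.36)]
lever_knob [([352.0, 208.0], 0.73)]
squeegee_mid [([225.0, 185.0], 0.9)]
short_squeegee_mid [([358.0, 368.0], 0.69)]
tin_a [([313.0, 144.0], 0.94)]
ink_jar [([396.0, 249.0], 0.9)]
tape [([312.0, 322.0], 0.9), ([316.0, 143.0], 0.7), ([371.0, 203.0], 0.62)]
{'t': 0.9, 'qpos': array([-1.138,  0.689, -0.195,  1.565,  0.157,  0.903, -0.215]), 'dq': array([-0.   ,  0.   ,  0.003,  0.001, -0.   , -0.001,  0.   ]), 'joint_torque': array([  0.001, -53.954,  -1.267, -15.888,   0.01 ,   0.001,   0.   ]), 'tool_pos': array([0.243, 0.576, 0.231]), 'tcp_rot': array([[-0.922,  0.388, -0.   ],
       [ 0.388,  0.922,  0.   ],
       [ 0.   ,  0.   , -1.   ]]), 'wrist_force': array([ 0.886,  0.03 , -0.901]), 'torque': array([-0.002,  0.028,  0.001]), 'finger_force': 0.0, 'gripper_width': 1.0011031412903793}
```

View pics/scene0.png

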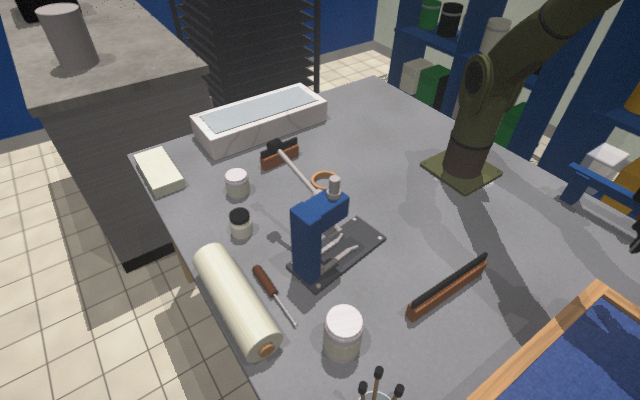

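View pics/side0.png

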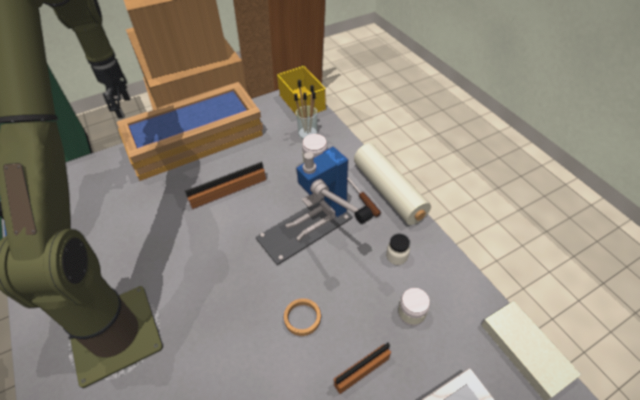

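The scene view has the long squeegee at (447,287) and the press head at (320,205). The side view has the long squeegee at (226,185), the knob at (365,213) and the bed front at (268,245). Next I'll fit the poses.

```bash
cat > fit.py <<'E'
from h import *
from scipy.optimize import minimize
def boxpts(p,lx,ly,z0,z1,ox=0,oy=0):
    c,s=np.cos(p[2]),np.sin(p[2])
    return np.array([[p[0]+c*(ox+a*lx/2)-s*(oy+b*ly/2),p[1]+s*(ox+a*lx/2)+c*(oy+b*ly/2),z] for a in(-1,1) for b in(-1,1) for z in(z0,z1)])
def render(cam,boxes,P):
    im=np.zeros((1600,2560),np.uint8)
    for b in boxes:
        h=cv2.convexHull((np.array([proj(cam,q,P) for q in b])*4+1.5).astype(np.float32)).astype(np.int32)
        cv2.fillConvexPoly(im,h,255)
    return cv2.resize(im,(640,400),interpolation=cv2.INTER_AREA)/255.
def fit(masks,boxf,p0):
    Ps={c:camera_params(c) for c in masks}
    f=lambda p:sum(np.abs(render(c,boxf(p),Ps[c])-m).sum()/m.sum() for c,m in masks.items())
    p=np.array(p0,float)
    for k in (1,.3):
        r=minimize(f,p,method='Nelder-Mead',options=dict(initial_simplex=np.vstack([p]+[p+k*np.array(d) for d in([.02,0,0],[0,.02,0],[0,0,.15])]),xatol=1e-4,fatol=1e-4,maxfev=200)); p=r.x
    return p,r.fun
sq=lambda p,L=.26:[boxpts(p,L,.028,0,.05),boxpts(p,L,.009,.05,.075)]
E
python3 - <<'E'
from fit import *
np.set_printoptions(precision=4,suppress=True)
ms={}
for c in('scene','side'):
    im=camera(c)
    for l in('squeegee_mid','press'):
        m=models.masks_of(l,c)
        print(c,l,[(np.round(k['point']),k['confidence'],k['pixels'].sum()) for k in m])
        ms[c,l]=m[0]['pixels'].astype(float)
    x0,y0=(270,170) if c=='scene' else (240,140)
    cr=cv2.resize(im[y0:y0+130,x0:x0+150],None,fx=4,fy=4,interpolation=cv2.INTER_CUBIC)
    cv2.imwrite(f'pics/crop_{c}.png',cr[:,:,::-1])
a=atz('scene',(407,312),.05);b=atz('scene',(488,256),.07)
p0=[*(a+b)[:2]/2,np.arctan2(*(b-a)[1::-1])]
print(p0)
print(fit({c:ms[c,'squeegee_mid'] for c in('scene','side')},sq,p0))
for c in('scene','side'): print(c,fit({c:ms[c,'squeegee_mid']},sq,p0))
print('knob',tri('scene',(287,153),'side',(365,213)))
E
```

```text
scene squeegee_mid [(array([446., 289.]), 0.64, np.int64(1728))]
scene press [(array([325., 234.]), 0.82, np.int64(6880))]
side squeegee_mid [(array([226., 183.]), 0.8, np.int64(1670))]
side press [(array([317., 212.]), 0.97, np.int64(5636)), (array([353., 207.]), 0.68, np.int64(542)), (array([223., 183.]), 0.58, np.int64(1588))]
[np.float64(0.4480515277514728), np.float64(0.3175377982020902), np.float64(3.108007611416533)]
(array([0.4396, 0.3126, 3.1318]), np.float64(0.09555712648776521))
scene (array([0.4374, 0.3124, 3.1328]), np.float64(0.049850217864923746))
side (array([0.4405, 0.3131, 3.1366]), np.float64(0.038971468827051776))
knob [ 0.6429 -0.1401  0.2507]
```

View pics/crop_scene.png

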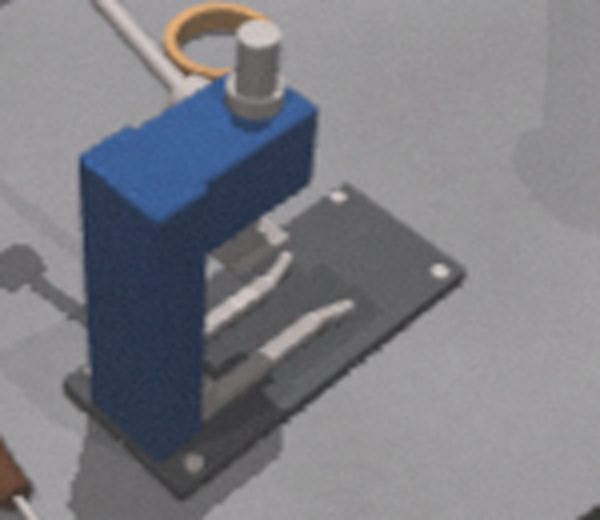

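View pics/crop_side.png

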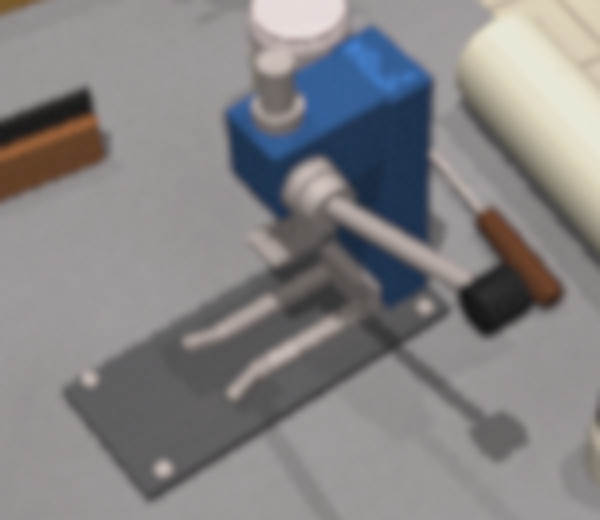

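Crop observations. In the scene crop the bed's top corners are front-right (348,184), front-left (465,270), rear-left (183,488) and rear-right (68,382). In the side crop they are front-left (65,390), front-right (150,488) and rear-right (447,308).

```bash
python3 - <<'E'
from fit import *
from scipy.optimize import least_squares
np.set_printoptions(precision=4,suppress=True)
C={'FR':(-.17,-.06,.012),'FL':(-.17,.06,.012),'RL':(.11,.06,.012),'RR':(.11,-.06,.012)}
obs=[('scene','FR',(348,184)),('scene','FL',(465,270)),('scene','RL',(183,488)),('scene','RR',(68,382)),('side','FL',(65,390)),('side','FR',(150,488)),('side','RR',(447,308))]
off={'scene':(270,170),'side':(240,140)}
Ps={c:camera_params(c) for c in off}
W=lambda p,q:np.array([p[0]+np.cos(p[2])*q[0]-np.sin(p[2])*q[1],p[1]+np.sin(p[2])*q[0]+np.cos(p[2])*q[1],q[2]])
px=lambda c,v:np.array(off[c])+(np.array(v)+.5)/4-.5
def res(p,o=obs): return np.concatenate([proj(c,W(p,C[k]),Ps[c])-px(c,v) for c,k,v in o])
for o in(obs,obs[:4],obs[4:]):
    r=least_squares(res,[.6,0.05,0],args=(o,)); print(r.x,r.fun)
p=least_squares(res,[.6,0.05,0]).x
for n,q in dict(knob=(0,-.05-.18*np.cos(.35),.2+.18*np.sin(.35)),ram=(0,0,.29),railL=(-.08,.02,.022),railR=(-.08,-.02,.022),headFL=(-.025,.03,.24),headFR=(-.025,-.03,.24)).items():
    print(n,W(p,q),*[(proj(c,W(p,q),Ps[c])-off[c])*4 for c in off])
s=telemetry.get_state(); print(s['tool_pos'],s['tcp_rot'])
for l in('tin_a','tin_b','ink_jar'):
    k=models.look_for(l,'side')
    if k: print(l,atz('side',k[0]['point'],.06))
E
```

```text
[0.6168 0.0588 0.1368] [-0.4694 -0.8037  0.825  -0.2315 -0.0767  1.8432 -1.583  -0.3839 -1.5456
 -0.7404 -0.8635  2.0096  0.9349 -0.813 ]
[0.6154 0.0584 0.1352] [-0.0976 -1.016   1.1558 -0.4355  0.2231  1.4556 -1.2201 -0.7632]
[0.6186 0.0591 0.1379] [-1.0246 -1.0166 -0.2894  1.6822  1.3634 -1.149 ]
knob [ 0.6467 -0.1583  0.2617] [ 19.0587 -94.7447] [491.6918 298.9509]
ram [0.6168 0.0588 0.29  ] [258.3581  33.5227] [270.9753  60.2566]
railL [0.5348 0.0677 0.022 ] [342.139  291.2286] [186.0444 351.8343]
railR [0.5403 0.0281 0.022 ] [301.1241 259.3316] [216.3415 386.2487]
headFL [0.5879 0.0851 0.24  ] [321.4568 105.8851] [217.8802 106.418 ]
headFR [0.5961 0.0256 0.24  ] [249.0043  55.5185] [270.4272 158.1203]
[0.2427 0.576  0.2313] [[-0.9215  0.3883  0.    ]
 [ 0.3883  0.9215  0.0001]
 [-0.      0.0001 -1.    ]]
tin_a [ 0.6858 -0.3344  0.06  ]
tin_b [ 0.6858 -0.3344  0.06  ]
ink_jar [ 0.7584 -0.178   0.06  ]
```

```bash
cat > go.py <<'E'
# usage: go.py frame x y z yaw_deg ; target of TCP, yaw of tool x; frame w or p (press)
import sys; from h import *
PR=(float(open('press.txt').read().split()[0]),)+tuple(map(float,open('press.txt').read().split()[1:]))
def report(fr,x,y,z,yaw):
    if fr=='p':
        c,s=np.cos(PR[2]),np.sin(PR[2]); x,y,yaw=PR[0]+c*x-s*y,PR[1]+s*x+c*y,yaw+np.degrees(PR[2])
    st=telemetry.get_state(); R=np.array(st['tcp_rot']); a=np.radians(yaw)
    Rt=np.array([[np.cos(a),np.sin(a),0],[np.sin(a),-np.cos(a),0],[0,0,-1]])
    print('turn deg(tool)',np.degrees(cv2.Rodrigues(R.T@Rt)[0].ravel()).round(2),
     'shift cm now',(100*R.T@(np.array([x,y,z])-st['tool_pos'])).round(2),'after turn',(100*Rt.T@(np.array([x,y,z])-st['tool_pos'])).round(2),
     't',round(st['t'],2),'F',np.round(st['wrist_force'],1),'pos',np.round(st['tool_pos'],4),'grip',round(st['gripper_width'],3),round(float(st['finger_force']),1))
if __name__=='__main__': report(sys.argv[1],*map(float,sys.argv[2:6]))
E
echo .6168 .0588 .1368 > press.txt
python3 -m pendant '[[0,0,0,0,0,-7.4,1],[0,0,0,0,0,-7.4,1],[0,0,0,0,0,-7.4,1]]' 
python3 go.py w .43 .3127 .231 179.4
```

```text
t: 1.65
tool_pos: [0.2427, 0.576, 0.2313]
tcp_rot: [[-1.0, 0.006, 0.0], [0.006, 1.0, 0.0], [-0.0, 0.0, -1.0]]
wrist_force: [0.3, 0.4, -0.5]
gripper_width: 0.998
finger_force: 0.0
turn deg(tool) [0.   0.01 0.26] shift cm now [-18.89 -26.22   0.04] after turn [-19.01 -26.13   0.03] t 1.65 F [ 0.3  0.4 -0.5] pos [0.2427 0.576  0.2313] grip 0.998 0.0
```

```bash
python3 -m pendant '[[-2.7,-3.75,0,0,0,0,1],[-2.7,-3.75,0,0,0,0,1],[-2.7,-3.75,0,0,0,0,1],[-2.7,-3.75,0,0,0,0,1],[-2.7,-3.75,0,0,0,0,1]]' >/dev/null
python3 -m pendant '[[-2.7,-3.75,0,0,0,0,1],[-2.7,-3.75,0,0,0,0,1],[0,0,0,0,0,0,1]]' >/dev/null
python3 go.py w .43 .3127 .231 179.4
python3 - <<'E'
from fit import *
P=camera_params('wrist'); im=save('wrist','w1.png')
print(ray('wrist',(320,200),P))
p0=[.4396,.3126,-.0098]
m=models.masks_of('squeegee_mid','wrist')
print([(k['confidence'],np.round(k['point']),k['pixels'].sum()) for k in m])
print('pred ends',[proj('wrist',q,P).round() for q in boxpts(p0,.26,.009,.05,.075)])
if m: print(fit({'wrist':m[0]['pixels'].astype(float)},sq,p0))
E
```

```text
turn deg(tool) [-0.34  0.14 -0.79] shift cm now [ 0.4   0.94 -0.02] after turn [ 0.39  0.95 -0.01] t 2.45 F [0.9 0.3 0.2] pos [0.4338 0.3032 0.2309] grip 0.997 0.0
(array([0.35682487, 0.30580976, 0.37359772]), array([ 0.29430115, -0.00683191, -0.95572564]))
[(0.8, array([331., 165.]), np.int64(5484))]
pred ends [array([323.,  64.]), array([323.,  60.]), array([331.,  64.]), array([332.,  60.]), array([324., 282.]), array([325., 294.]), array([331., 282.]), array([332., 294.])]
(array([0.43367108, 0.32181986, 0.00358098]), np.float64(0.04662905278814662))
```

View pics/w1.png

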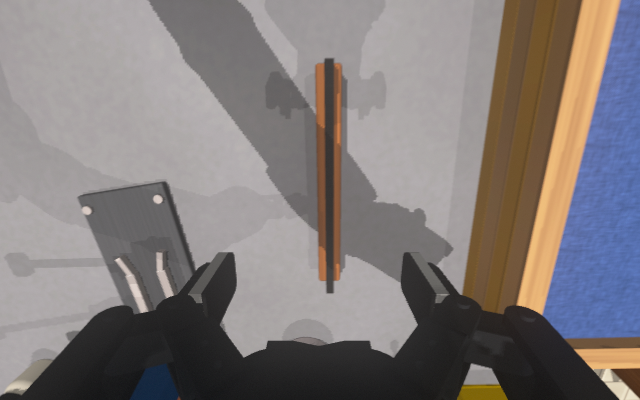

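The wrist view shows the blade running from (329,58) to (330,293), against a predicted (327,60) to (329,294). That agrees within 2 mm, so I'll keep the scene and side estimate.

```bash
python3 -m pendant '[[0.3,0.9,0,0,0,0,1],[0,0,0,0,0,0,1]]' >/dev/null; python3 go.py w .43 .3127 .015 179.5
python3 - <<'E'
from fit import *
P=camera_params('wrist'); camera('wrist')
for k in models.masks_of('squeegee_mid','wrist')[:1]:
    m=k['pixels'].astype(float); print(fit({'wrist':m},sq,[.4396,.3126,-.0098]))
E
```

```text
turn deg(tool) [ 0.18 -0.03  0.16] shift cm now [-0.63 -1.22 21.66] after turn [-0.62 -1.15 21.66] t 2.75 F [-0.9  0.9 -0.8] pos [0.4239 0.3242 0.2316] grip 1.002 0.0
(array([ 0.43833583,  0.31138108, -0.00887917]), np.float64(0.05597441485906262))
```

```bash
python3 -m pendant '[[-0.6,-1.2,0,0,0,0,1],[0,0,4,0,0,0,1],[0,0,4,0,0,0,1],[0,0,3,0,0,0,1],[0,0,0,0,0,0,1]]' >/dev/null; python3 -m pendant '[[0,0,0,0,0,0,1],[0,0,0,0,0,0,1]]' >/dev/null; python3 go.py w .429 .3122 .015 179.5

```

```text
turn deg(tool) [ 0.11  0.14 -0.17] shift cm now [ 0.41  0.3  10.79] after turn [ 0.38  0.33 10.79] t 3.55 F [-1.   0.4 -0. ] pos [0.4328 0.3089 0.1229] grip 0.997 0.0
```

```bash
python3 -m pendant '[[0.4,0.3,2,0,0,0,1],[0,0,3,0,0,0,1],[0,0,3,0,0,0,1],[0,0,2,0,0,0,1],[0,0,0.7,0,0,0,1]]' >/dev/null; python3 -m pendant '[[0,0,0,0,0,0,1],[0,0,0,0,0,0,1]]' >/dev/null; python3 go.py w .429 .3122 .015 179.5

```

```text
turn deg(tool) [ 0.11  0.11 -0.16] shift cm now [-0.04  0.01  0.07] after turn [-0.04  0.01  0.07] t 4.25 F [-0.1 -0.8  0.3] pos [0.4286 0.3121 0.0157] grip 1.002 0.0
```

```bash
python3 -m pendant '[[0,0,0,0,0,0,0.15],[0,0,0,0,0,0,0.15],[0,0,0,0,0,0,0.15],[0,0,0,0,0,0,0.15],[0,0,0,0,0,0,0.15]]' 60 >/dev/null;python3 -m pendant '[[0,0,0,0,0,0,0.15],[0,0,0,0,0,0,0.15],[0,0,0,0,0,0,0.15]]'; python3 go.py p -.222 0 .13 180

```

```text
t: 5.05
tool_pos: [0.428, 0.312, 0.0148]
tcp_rot: [[-1.0, 0.011, 0.001], [0.011, 1.0, 0.001], [-0.001, 0.001, -1.0]]
wrist_force: [-0.4, -0.1, 6.8]
gripper_width: 0.322
finger_force: 60.0
turn deg(tool) [ 0.06  0.05 -8.47] shift cm now [  2.79 -28.36 -11.55] after turn [  6.95 -27.65 -11.52] t 5.05 F [-0.4 -0.1  6.8] pos [0.428  0.312  0.0148] grip 0.322 60.0
```

```bash
python3 -m pendant '[[0,0,-1.5,0,0,0,0.15],[0,0,-3,0,0,0,0.15],[0,0,-3.5,0,0,0,0.15],[0,0,-3.5,0,0,0,0.15],[0,0,0,0,0,0,0.15]]' 80 >/dev/null;python3 -m pendant '[[1,0,0,0,0,-2.8,0.15],[2,0,0,0,0,-2.8,0.15],[2,-2,0,0,0,-2.8,0.15],[2,-3,0,0,0,0,0.15],[0,-3,0,0,0,0,0.15]]' > /dev/null; python3 -m pendant '[[0,-3,0,0,0,0,0.15],[0,-3,0,0,0,0,0.15],[0,-3,0,0,0,0,0.15],[0,-3,0,0,0,0,0.15],[0,-3,0,0,0,0,0.15]]'>/dev/null;  python3 -m pendant '[[0,0,0,0,0,0,0.15],[0,0,0,0,0,0,0.15]]'>/dev/null; python3 go.py p -.222 0 .13 180

```

```text
turn deg(tool) [ 0.01 -0.18 -0.07] shift cm now [-0.36 -5.03 -0.17] after turn [-0.35 -5.03 -0.17] t 6.75 F [ 0.3  0.6 -2.9] pos [0.3865 0.0779 0.1283] grip 0.317 79.3
```

```bash
python3 -m pendant '[[0,-2.5,0,0,0,0,0.15],[-0.3,-2.5,0,0,0,0,0.15],[0,0,0,0,0,0,0.15],[0,0,0,0,0,0,0.15],[0,0,0,0,0,0,0.15]]'>/dev/null; python3 go.py p -.222 0 .13 180
python3 - <<'E'
from h import *
P=camera_params('wrist'); im=save('wrist','w2.png')
pr=list(map(float,open('press.txt').read().split())); c,s=np.cos(pr[2]),np.sin(pr[2])
W=lambda x,y,z:(pr[0]+c*x-s*y,pr[1]+s*x+c*y,z)
for n,q in dict(FL=(-.17,.06,.012),FR=(-.17,-.06,.012),rLin=(-.05,.017,.022),rRin=(-.05,-.017,.022),headFL=(-.025,.03,.24),headFR=(-.025,-.03,.24),headFLb=(-.025,.03,.175),headFRb=(-.025,-.03,.175)).items(): print(n,proj('wrist',W(*q),P).round(1))
E
```

```text
turn deg(tool) [ 0.08 -0.01  0.1 ] shift cm now [ 0.09 -0.24 -0.1 ] after turn [ 0.09 -0.24 -0.1 ] t 7.25 F [-0.2 -0.6 -3.3] pos [0.3974 0.031  0.129 ] grip 0.313 79.6
FL [375.3 246.2]
FR [255.9 246.1]
rLin [331.1 349.4]
rRin [300.1 349.4]
headFL [386.1 825.5]
headFR [236.9 825.7]
headFLb [362.5 578. ]
headFRb [265. 578.]
```

View pics/w2.png

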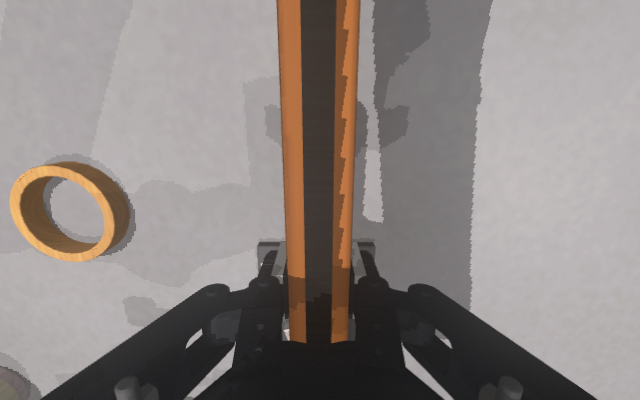

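The wrist view shows the squeegee gripped and straight in the fingers (columns 280–357), but its front end is hidden. I'll lower it in front of the flare and check with the fixed cameras.

```bash
python3 -m pendant '[[0.4,-0.2,1,0,0,0,0.15],[0,0,3,0,0,0,0.15],[0,0,3,0,0,0,0.15],[0,0,2,0,0,0,0.15],[0,0,0.7,0,0,0,0.15]]'>/dev/null;python3 -m pendant '[[0,0,0,0,0,0,0.15],[0,0,0,0,0,0,0.15],[0,0,0,0,0,0,0.15]]'>/dev/null; python3 go.py p -.09 0 .029 180
python3 - <<'E'
from h import *
for i,c,x0,y0 in((0,'scene',270,170),(1,'side',200,140)):
    im=camera(c); cr=cv2.resize(im[y0:y0+130,x0:x0+190],None,fx=4,fy=4,interpolation=cv2.INTER_CUBIC)
    cv2.imwrite(f'pics/d_{c}.png',cr[:,:,::-1])
E
```

```text
turn deg(tool) [-0.35 -0.24 -0.06] shift cm now [-13.24   0.39   3.94] after turn [-13.22   0.35   4.  ] t 8.1 F [ 0.7 -0.7 -2. ] pos [0.3971 0.025  0.069 ] grip 0.319 80.1
```

View pics/d_scene.png

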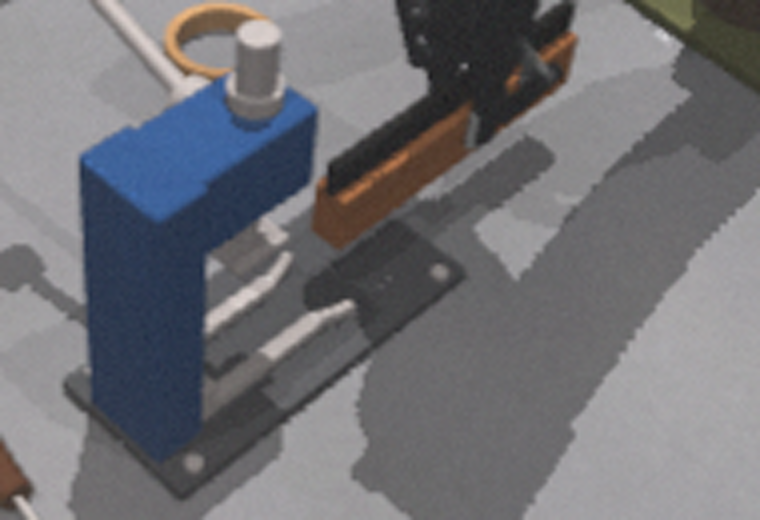

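The scene view has the squeegee's front end at (325,215), hovering above the bed in line with the channel. I'll keep lowering it.

```bash
python3 -m pendant '[[-0.2,0.3,0,0.35,0.2,0,0.15],[0,0,1.5,0,0,0,0.15],[0,0,1.2,0,0,0,0.15],[0,0,0,0,0,0,0.15],[0,0,0,0,0,0,0.15]]'>/dev/null; python3 go.py p -.09 0 .029 180
```

```text
turn deg(tool) [-0.82 -0.68 -0.09] shift cm now [-13.2    0.26   1.55] after turn [-13.18   0.21   1.71] t 8.7 F [-0.2  0.2 -1.6] pos [0.3974 0.0264 0.0461] grip 0.32 80.0
```

```bash
python3 -c "
from h import *
print(telemetry.get_state()['qpos'].round(3))"
```

```text
[-0.044  0.839 -0.243  2.353  1.684  0.195 -0.19 ]
```

```bash
python3 -m pendant '[[-0.7,0.2,0,-0.8,-0.7,0,0.15],[-0.7,0,0,0,0,0,0.15],[-0.7,0,0,0,0,0,0.15],[0,0,0,0,0,0,0.15],[0,0,0,0,0,0,0.15]]'>/dev/null; python3 go.py p -.09 0 .029 180
```

```text
turn deg(tool) [-0.07  0.11 -0.04] shift cm now [-11.02   0.02   1.75] after turn [-11.03   0.     1.72] t 9.2 F [ 1.6 -0.4 -2.5] pos [0.4184 0.0314 0.0462] grip 0.311 80.0
```

Upright again, and lateral offset is zero.

```bash
python3 -m pendant '[[0,0,0.6,0,0,0,0.15],[0,0,0.6,0,0,0,0.15],[0,0,0.5,0,0,0,0.15],[0,0,0,0,0,0,0.15],[0,0,0,0,0,0,0.15]]'>/dev/null; python3 go.py p -.09 0 .029 180
python3 - <<'E'
from h import *
im=camera('side'); x0,y0=200,140; cr=cv2.resize(im[y0:y0+130,x0:x0+190],None,fx=4,fy=4,interpolation=cv2.INTER_CUBIC)
cv2.imwrite('pics/e_side.png',cr[:,:,::-1])
E
```

```text
turn deg(tool) [-0.01  0.04 -0.08] shift cm now [-1.108e+01  3.000e-02  1.000e-02] after turn [-11.08   0.02   0.  ] t 9.7 F [-0.2  0.3 -2.8] pos [0.4179 0.0313 0.029 ] grip 0.32 80.0
```

View pics/e_side.png

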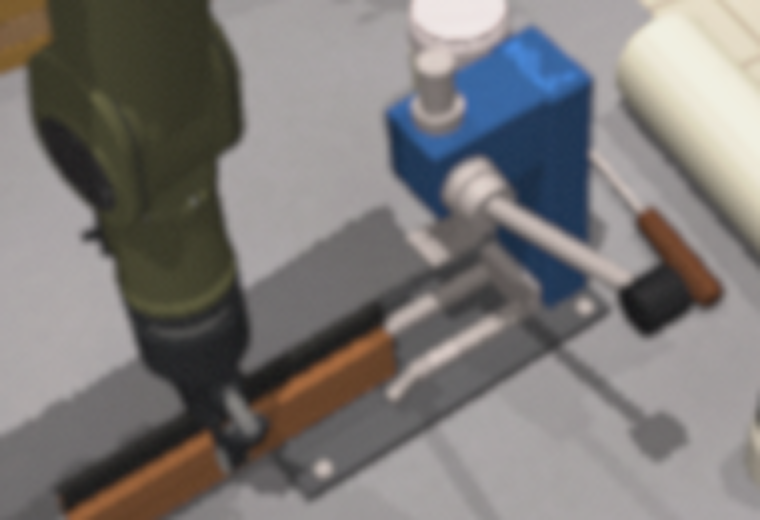

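The side view shows the squeegee's end at (390,345), inside the flared mouth and in line with the rails. Now I'll slide it in.

```bash
python3 -m pendant '[[-1,0,0,0,0,0,0.15],[-1.5,0,0,0,0,0,0.15],[-1.5,0,0,0,0,0,0.15],[-1,0,0,0,0,0,0.15],[0,0,0,0,0,0,0.15]]'>/dev/null; python3 go.py p -.09 0 .029 180
python3 -m pendant '[[-1,0,0,0,0,0,0.15],[-1.5,0,0,0,0,0,0.15],[-1.5,0,0,0,0,0,0.15],[0,0,0,0,0,0,0.15]]'>/dev/null; python3 go.py p -.09 0 .029 180
```

```text
turn deg(tool) [-0.1   0.14 -0.13] shift cm now [-6.51  0.07  0.03] after turn [-6.51  0.06  0.02] t 10.25 F [ 0.5  0.1 -2.7] pos [0.4632 0.0371 0.0292] grip 0.317 80.0
turn deg(tool) [-0.11  0.13 -0.12] shift cm now [-2.54  0.08 -0.01] after turn [-2.54  0.08 -0.02] t 10.65 F [ 0.7  0.1 -2.3] pos [0.5026 0.0423 0.0288] grip 0.32 80.0
```

```bash
python3 -m pendant '[[-0.7,0.08,0,0,0,0,0.15],[-0.7,0,0,0,0,0,0.15],[-0.6,0,0,0,0,0,0.15],[0,0,0,0,0,0,0.15]]'>/dev/null; python3 go.py p -.09 0 .029 180
python3 -m pendant '[[-0.2,0,0,0,0,0,0.15],[-0.2,0,0,0,0,0,0.15],[0,0,0,0,0,0,0.15]]'>/dev/null; python3 go.py p -.09 0 .029 180
python3 -m pendant '[[-0.2,0,0,0,0,0,0.15],[0,0,0,0,0,0,0.15]]'>/dev/null; python3 go.py p -.09 0 .029 180
```

```text
turn deg(tool) [-0.13  0.05 -0.08] shift cm now [-0.59 -0.02 -0.03] after turn [-0.59 -0.02 -0.03] t 11.05 F [ 0.2  1.3 -2. ] pos [0.5218 0.0459 0.0287] grip 0.313 80.0
turn deg(tool) [-0.14 -0.02 -0.06] shift cm now [-0.28 -0.   -0.03] after turn [-0.28 -0.   -0.03] t 11.35 F [ 0.2  0.1 -1.4] pos [0.5249 0.0462 0.0287] grip 0.319 80.0
turn deg(tool) [-0.14 -0.03 -0.07] shift cm now [-0.09 -0.   -0.03] after turn [-0.09 -0.   -0.03] t 11.55 F [ 0.2  1.2 -2.2] pos [0.5268 0.0464 0.0287] grip 0.316 80.0
```

```bash
for i in 1 2 ; do python3 -m pendant '[[-0.15,0,0,0,0,0,0.15],[0,0,0,0,0,0,0.15]]' | grep -E "pos|wrist" ;  done; python3 -m pendant '[[-0.15,0,0,0,0,0,0.15],[0,0,0,0,0,0,0.15]]' | grep -E "pos|wrist"; python3 go.py p -.09 0 .029 180
```

```text
tool_pos: [0.5269, 0.0464, 0.0285]
wrist_force: [-3.3, -0.1, -2.6]
tool_pos: [0.5268, 0.0463, 0.0283]
wrist_force: [-6.8, -1.3, 0.6]
tool_pos: [0.5268, 0.0462, 0.0282]
wrist_force: [-10.7, -0.2, 2.4]
turn deg(tool) [-0.23 -0.47 -0.01] shift cm now [-0.09  0.02 -0.08] after turn [-0.09  0.02 -0.08] t 12.15 F [-10.7  -0.2   2.4] pos [0.5268 0.0462 0.0282] grip 0.316 80.6
```

Contact at the stop, right where expected. I'll lower it, keeping slight pressure.

```bash
python3 -m pendant '[[0.25,0,0,0,0.4,0,0.15],[0,0,0.1,0,0,0,0.15],[0,0,0.1,0,0,0,0.15],[0,0,0,0,0,0,0.15]]' | grep -E "pos|wrist";python3 go.py p -.09 0 .029 180; python3 -m pendant '[[0,0,0.1,0,0,0,0.15],[0,0,0,0,0,0,0.15]]' | grep -E "pos|wrist";python3 go.py p -.09 0 .029 180 
```

```text
tool_pos: [0.5267, 0.0463, 0.0271]
wrist_force: [-9.4, -1.4, 5.2]
turn deg(tool) [-0.2  -0.6  -0.04] shift cm now [-0.09  0.01 -0.19] after turn [-0.1   0.01 -0.19] t 12.55 F [-9.4 -1.4  5.2] pos [0.5267 0.0463 0.0271] grip 0.323 81.1
tool_pos: [0.5267, 0.0462, 0.0269]
wrist_force: [-11.7, -1.5, 13.6]
turn deg(tool) [-0.22 -0.57 -0.04] shift cm now [-0.1   0.01 -0.21] after turn [-0.1   0.01 -0.21] t 12.75 F [-11.7  -1.5  13.6] pos [0.5267 0.0462 0.0269] grip 0.315 82.3
```

```bash
python3 -m pendant '[[0.2,0,-0.1,0,0,0,0.15],[0,0,0,0,0,0,0.25],[0,0,0,0,0,0,0.35],[0,0,0,0,0,0,0.5],[0,0,0,0,0,0,0.7]]' | grep -E "pos|wrist"; python3 -m pendant '[[0,0,0,0,0,0,0.8],[0,0,0,0,0,0,0.8],[0,0,0,0,0,0,0.8]]';python3 go.py p -.09 0 .12 180 
```

```text
tool_pos: [0.5277, 0.0467, 0.0268]
wrist_force: [0.5, 1.0, 0.7]
t: 13.55
tool_pos: [0.5268, 0.0465, 0.0267]
tcp_rot: [[-0.991, -0.135, -0.007], [-0.135, 0.991, -0.003], [0.007, -0.002, -1.0]]
wrist_force: [-1.2, 0.5, -0.2]
gripper_width: 0.8
finger_force: 0.0
turn deg(tool) [-0.14 -0.42 -0.07] shift cm now [-0.01 -0.03 -9.33] after turn [-0.08 -0.01 -9.33] t 13.55 F [-1.2  0.5 -0.2] pos [0.5268 0.0465 0.0267] grip 0.8 0.0
```

```bash
python3 -m pendant '[[0,0,-1,-0.1,-0.4,0,0.8],[0,0,-2.5,0,0,0,0.8],[0,0,-3,0,0,0,0.8],[0,0,-2.5,0,0,0,0.8],[0,0,0,0,0,0,0.8]]' | grep -E "pos|wrist"; python3 -m pendant '[[3,0,-1,0,0,0,0.8],[3,0,-2,0,0,0,0.8],[3,0,-3,0,0,0,0.8],[0,0,-3,0,0,0,0.8],[0,0,0,0,0,0,0.8]]' | grep -E "pos|wrist"
python3 - <<'E'
from fit import *
np.set_printoptions(precision=4,suppress=True)
pr=list(map(float,open('press.txt').read().split())); c,s=np.cos(pr[2]),np.sin(pr[2])
print('expected',pr[0]-.08*c,pr[1]-.08*s,pr[2])
sqb=lambda p:[boxpts(p,.26,.028,.012,.062),boxpts(p,.26,.009,.062,.087)]
for cam in('scene','side'):
    im=camera(cam); m=models.masks_of('squeegee_mid',cam)
    if m: k=min(m,key=lambda k:np.hypot(*(np.array(k['point'])-proj(cam,(pr[0]-.1,pr[1],.05))))); print(cam,k['confidence'],k['point'],fit({cam:k['pixels'].astype(float)},sqb,[.537,.048,.137]))
    x0,y0=(270,170) if cam=='scene' else (200,140)
    if cam=='scene': a=im[170:300,270:420]
    else: b=im[140:270,220:370]
cv2.imwrite('pics/f.png',cv2.resize(np.hstack([a,b]),None,fx=2.6,fy=2.6,interpolation=cv2.INTER_CUBIC)[:,:,::-1])
E
```

```text
tool_pos: [0.5288, 0.0473, 0.1203]
wrist_force: [0.9, -0.0, -0.4]
tool_pos: [0.4385, 0.0348, 0.2095]
wrist_force: [1.1, -0.6, 0.4]
expected 0.5375474029187334 0.04789010284767075 0.1368
scene 0.3 [331.1, 231.5] (array([ 0.5158, -0.0551,  0.8652]), np.float64(3.8841187937163166))
side 0.69 [285.3, 227.6] (array([0.5374, 0.0477, 0.1468]), np.float64(0.05361714933907448))
```

View pics/f.png

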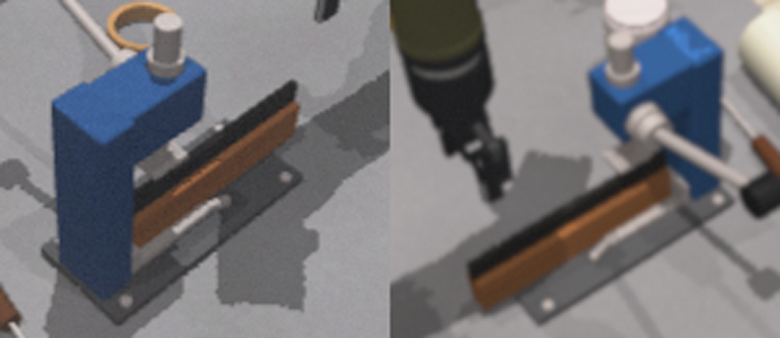

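The side-view mask fit puts the squeegee at (0.5374, 0.0477), against an expected (0.5375, 0.0479), and the picture shows it upright between the rails. Next is the lever: raise, turn 90° and approach the knob.

```bash
python3 -m pendant '[[0,0,-3,0,0,0,0.8],[0,0,-4,0,0,-4,1],[0,0,-4,0,0,-8,1],[0,0,-3,0,0,-8,1],[0,0,0,0,0,-8,1]]' >/dev/null; python3 -m pendant '[[0,0,0,0,0,-8,1],[0,0,0,0,0,-8,1],[0,0,0,0,0,-8,1],[0,0,0,0,0,-8,1],[0,0,0,0,0,-8,1]]' >/dev/null;  python3 -m pendant '[[0,0,0,0,0,-8,1],[0,0,0,0,0,-8,1],[0,0,0,0,0,-6,1],[0,0,0,0,0,0,1],[0,0,0,0,0,0,1]]' >/dev/null; python3 go.py p 0 -.219 .35 270;  python3 -c "
from h import *
print(telemetry.get_state()['qpos'].round(3))"
```

```text
turn deg(tool) [ 0.11 -0.01 -0.21] shift cm now [ 21.86 -18.16  -0.43] after turn [ 21.93 -18.09  -0.4 ] t 16.25 F [-0.5 -0.1  0. ] pos [0.4376 0.0344 0.346 ] grip 1.003 0.0
[ 0.666  0.582 -1.386  1.89   0.616  1.206  2.342]
```

Joints 3 and 7 are close to their limits this way round. The half-turn gives the same grasp, so I'll turn to that instead.

```bash
python3 -m pendant '[[0,0,0,0,0,8,1],[0,0,0,0,0,8,1],[0,0,0,0,0,8,1],[0,0,0,0,0,8,1],[0,0,0,0,0,8,1]]' >/dev/null; python3 -m pendant '[[0,0,0,0,0,8,1],[0,0,0,0,0,8,1],[0,0,0,0,0,8,1],[0,0,0,0,0,8,1],[0,0,0,0,0,8,1]]' >/dev/null; python3 -m pendant '[[0,0,0,0,0,8,1],[0,0,0,0,0,8,1],[0,0,0,0,0,8,1],[0,0,0,0,0,8,1],[0,0,0,0,0,8,1]]' >/dev/null; python3 -m pendant '[[0,0,0,0,0,8,1],[0,0,0,0,0,8,1],[0,0,0,0,0,8,1],[0,0,0,0,0,8,1],[0,0,0,0,0,8,1]]' >/dev/null; python3 -m pendant '[[0,0,0,0,0,8,1],[0,0,0,0,0,8,1],[0,0,0,0,0,4,1],[0,0,0,0,0,0,1],[0,0,0,0,0,0,1]]' >/dev/null; python3 go.py p 0 -.219 .35 90;  python3 -c "
from h import *
print(telemetry.get_state()['qpos'].round(3))"
```

```text
turn deg(tool) [-0.02  0.05 -0.01] shift cm now [-21.94  18.08  -0.31] after turn [-21.95  18.07  -0.32] t 18.75 F [ 0.   0.5 -0.4] pos [0.4377 0.0346 0.3468] grip 0.996 0.0
[ 0.184  0.319 -0.504  1.908  0.187  0.961 -0.269]
```

```bash
python3 -m pendant '[[-2.7,2.2,0,0,0,0,1],[-2.7,2.2,0,0,0,0,1],[-2.7,2.2,0,0,0,0,1],[-2.7,2.2,0,0,0,0,1],[-2.7,2.2,0,0,0,0,1]]' >/dev/null; python3 -m pendant '[[-2.7,2.2,0,0,0,0,1],[-2.7,2.2,0,0,0,0,1],[-1.5,1.2,0,0,0,0,1],[0,0,0,0,0,0,1],[0,0,0,0,0,0,1]]' >/dev/null; python3 -m pendant '[[0,0,0,0,0,0,1],[0,0,0,0,0,0,1]]' >/dev/null; python3 go.py p 0 -.219 .24 90;  python3 - <<'E'
from h import *
print(telemetry.get_state()['qpos'].round(3))
P=camera_params('wrist'); save('wrist','w3.png'); pr=list(map(float,open('press.txt').read().split())); c,s=np.cos(pr[2]),np.sin(pr[2])
W=lambda x,y,z:(pr[0]+c*x-s*y,pr[1]+s*x+c*y,z)
print('pred knob',proj('wrist',W(0,-.219,.262),P),'ram',proj('wrist',W(0,0,.29),P))
for l in('lever_knob',): 
    for m in models.masks_of(l,'wrist'): print(m['confidence'],m['point'],m['pixels'].sum(), m['pixels'].nonzero()[1].min(),m['pixels'].nonzero()[1].max(),m['pixels'].nonzero()[0].min(),m['pixels'].nonzero()[0].max())
E
```

```text
turn deg(tool) [-0.02  0.03  0.04] shift cm now [-1.64  1.53 10.73] after turn [-1.65  1.53 10.73] t 19.95 F [ 0.4 -0.  -0.1] pos [ 0.6293 -0.1439  0.3473] grip 0.998 0.0
[ 0.37   0.635 -0.424  1.324  0.262  1.237  0.072]
pred knob [336.82380889 225.24903865] ram [ 348.22024391 -130.73252082]
0.68 [340.1, 137.5] 5429 316 356 9 246
```

View pics/w3.png

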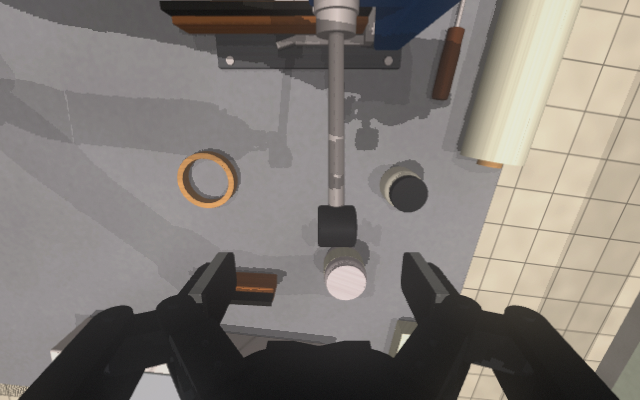

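The wrist view has the knob at (337,226), right on the prediction of (337,225). The tin and jar nearby are low and clear. Moving over the knob and down.

```bash
python3 -m pendant '[[-0.8,0.75,0,0,0,0,1],[-0.8,0.75,0,0,0,0,1],[0,0,3,0,0,0,1],[0,0,3,0,0,0,1],[0,0,0,0,0,0,1]]' >/dev/null; python3 -m pendant '[[0,0,0,0,0,0,1],[0,0,0,0,0,0,1]]' >/dev/null;python3 go.py p 0 -.219 .24 90
```

```text
turn deg(tool) [ 0.17  0.08 -0.06] shift cm now [ 0.09 -0.13  4.9 ] after turn [ 0.08 -0.12  4.9 ] t 20.75 F [0.  0.2 0.3] pos [ 0.6479 -0.1588  0.289 ] grip 1.001 0.0
```

```bash
python3 -m pendant '[[0.05,-0.1,1.5,0,0,0,1],[0,0,1.5,0,0,0,1],[0,0,1.5,0,0,0,1],[0,0,0.3,0,0,0,1],[0,0,0,0,0,0,1]]' >/dev/null; python3 go.py p 0 -.219 .24 90; python3 -m pendant '[[0,0,0,0,0,0,0.2],[0,0,0,0,0,0,0.2],[0,0,0,0,0,0,0.2],[0,0,0,0,0,0,0.2],[0,0,0,0,0,0,0.2]]' 100 >/dev/null;  python3 -m pendant '[[0,0,0,0,0,0,0.2],[0,0,0,0,0,0,0.2],[0,0,0,0,0,0,0.2]]'>/dev/null;python3 go.py p 0 -.219 .24 90
```

```text
turn deg(tool) [ 0.05  0.06 -0.06] shift cm now [ 0.05  0.05 -0.01] after turn [ 0.04  0.05 -0.01] t 21.25 F [-0.6  0.1  0.7] pos [ 0.6463 -0.1587  0.2399] grip 1.003 0.0
turn deg(tool) [ 0.1   0.07 -0.07] shift cm now [ 0.06  0.02 -0.05] after turn [ 0.06  0.02 -0.05] t 22.05 F [2.6 0.1 3.6] pos [ 0.6466 -0.1588  0.2395] grip 0.364 98.6
```

Pinched: opening is 31 mm. Pull down along the arc, in 0.05 rad rows.

```bash
python3 -m pendant '[[-0.28,0,0.85,0,0,0,0.2],[-0.24,0,0.87,0,0,0,0.2],[-0.2,0,0.88,0,0,0,0.2],[-0.16,0,0.88,0,0,0,0.2],[0,0,0,0,0,0,0.2]]' 120 >/dev/null;python3 go.py p 0 -.228 .205 90; python3 -m pendant '[[-0.11,0,0.9,0,0,0,0.2],[-0.07,0,0.9,0,0,0,0.2],[-0.02,0,0.9,0,0,0,0.2],[0.02,0,0.9,0,0,0,0.2],[0,0,0,0,0,0,0.2]]' >/dev/null;python3 go.py p 0 -.2298 .169 90
```

```text
turn deg(tool) [ 0.1   0.02 -0.1 ] shift cm now [ 0.03  0.01 -0.1 ] after turn [ 0.03  0.01 -0.1 ] t 22.55 F [ 2.3 -1.3  4.8] pos [ 0.6478 -0.1674  0.204 ] grip 0.357 118.9
turn deg(tool) [ 0.1   0.03 -0.08] shift cm now [ 0.02  0.01 -0.04] after turn [ 0.02  0.01 -0.04] t 23.05 F [ 1.7 -0.1  8.5] pos [ 0.648  -0.169   0.1686] grip 0.359 119.6
```

```bash
python3 -m pendant '[[0.07,0,0.9,0,0,0,0.2],[0.11,0,0.9,0,0,0,0.2],[0.16,0,0.88,0,0,0,0.2],[0.2,0,0.88,0,0,0,0.2],[0,0,0,0,0,0,0.2]]' >/dev/null;python3 go.py p 0 -.2244 .1335 90; python3 -m pendant '[[0.24,0,0.87,0,0,0,0.2],[0.28,0,0.85,0,0,0,0.2],[0.33,0,0.84,0,0,0,0.2],[0.3,0,0.7,0,0,0,0.2],[0,0,0,0,0,0,0.2]]' >/dev/null;python3 go.py p 0 -.212 .1 90
```

```text
turn deg(tool) [ 0.09  0.06 -0.04] shift cm now [ 0.02  0.01 -0.04] after turn [ 0.02  0.01 -0.04] t 23.55 F [1.9 0.5 8. ] pos [ 0.6473 -0.1637  0.1331] grip 0.36 119.4
turn deg(tool) [ 0.1   0.09 -0.08] shift cm now [0.14 0.01 0.14] after turn [0.14 0.01 0.14] t 24.05 F [-0.3 -0.  14.5] pos [ 0.6458 -0.1526  0.1014] grip 0.354 120.5
```

```bash
for i in 1; do python3 -m pendant '[[0.12,0,0.2,0,0,0,0.2],[0,0,0,0,0,0,0.2]]' >/dev/null;python3 go.py p 0 -.212 .1 90; python3 -m pendant '[[0.1,0,0.2,0,0,0,0.2],[0,0,0,0,0,0,0.2]]' >/dev/null;python3 go.py p 0 -.212 .1 90;  python3 -m pendant '[[0,0,0.2,0,0,0,0.2],[0,0,0,0,0,0,0.2]]' >/dev/null;python3 go.py p 0 -.212 .1 90; done
```

```text
turn deg(tool) [ 0.12  0.15 -0.12] shift cm now [0.11 0.01 0.05] after turn [0.11 0.01 0.05] t 24.25 F [ 0.2 -2.3 17.5] pos [ 0.6458 -0.1523  0.1005] grip 0.361 121.0
turn deg(tool) [ 0.17  0.22 -0.17] shift cm now [ 0.08 -0.   -0.01] after turn [ 0.08 -0.   -0.01] t 24.45 F [-4.9 -1.3 24.3] pos [ 0.6459 -0.152   0.0999] grip 0.359 121.8
turn deg(tool) [ 0.19  0.24 -0.18] shift cm now [ 0.07 -0.01 -0.04] after turn [ 0.07 -0.01 -0.04] t 24.65 F [-7.9 -1.4 35.3] pos [ 0.6459 -0.1519  0.0996] grip 0.361 123.0
```

At the stop: force is up to 35 N with no further motion. Now ease up slowly, 0.025 rad per row.

```bash
python3 -m pendant '[[-0.15,0,-0.25,0,0,0,0.2],[-0.17,0,-0.4,0,0,0,0.2],[-0.17,0,-0.41,0,0,0,0.2],[-0.17,0,-0.42,0,0,0,0.2],[-0.17,0,-0.42,0,0,0,0.2]]' >/dev/null;  python3 -m pendant '[[-0.13,0,-0.43,0,0,0,0.2],[-0.13,0,-0.43,0,0,0,0.2],[-0.13,0,-0.43,0,0,0,0.2],[-0.13,0,-0.43,0,0,0,0.2],[-0.1,0,-0.44,0,0,0,0.2]]' >/dev/null;python3 go.py p 0 -.226 .14 90
python3 -m pendant '[[-0.09,0,-0.44,0,0,0,0.2],[-0.09,0,-0.44,0,0,0,0.2],[-0.09,0,-0.44,0,0,0,0.2],[-0.06,0,-0.45,0,0,0,0.2],[-0.05,0,-0.45,0,0,0,0.2]]' >/dev/null;python3 go.py p 0 -.2298 .160 90
```

```text
turn deg(tool) [ 0.08  0.05 -0.03] shift cm now [-0.06  0.02 -0.5 ] after turn [-0.06  0.02 -0.5 ] t 25.65 F [5.  3.  1.2] pos [ 0.6474 -0.1645  0.135 ] grip 0.36 119.0
turn deg(tool) [ 0.08  0.05 -0.06] shift cm now [-0.04  0.02 -0.3 ] after turn [-0.04  0.02 -0.3 ] t 26.15 F [5.5 1.4 0.3] pos [ 0.6479 -0.1685  0.157 ] grip 0.358 118.9
```

```bash
python3 -m pendant '[[-0.03,0,-0.45,0,0,0,0.2],[-0.02,0,-0.45,0,0,0,0.2],[0,0,-0.45,0,0,0,0.2],[0,0,-0.45,0,0,0,0.2],[0,0,-0.45,0,0,0,0.2]]' >/dev/null;  python3 -m pendant '[[0.03,0,-0.45,0,0,0,0.2],[0.05,0,-0.45,0,0,0,0.2],[0.05,0,-0.45,0,0,0,0.2],[0.05,0,-0.44,0,0,0,0.2],[0,0,0,0,0,0,0.2]]' >/dev/null;python3 go.py p 0 -.228 .205 90
```

```text
turn deg(tool) [ 0.1   0.16 -0.1 ] shift cm now [ 0.15  0.02 -0.77] after turn [ 0.15  0.02 -0.77] t 27.15 F [ 6.3 -1.2  0.4] pos [ 0.6479 -0.1686  0.1973] grip 0.361 119.4
```

```bash
python3 -m pendant '[[0.07,0,-0.44,0,0,0,0.2],[0.07,0,-0.44,0,0,0,0.2],[0.1,0,-0.44,0,0,0,0.2],[0.1,0,-0.43,0,0,0,0.2],[0.1,0,-0.43,0,0,0,0.2]]' >/dev/null;  python3 -m pendant '[[0.12,0,-0.43,0,0,0,0.2],[0.12,0,-0.43,0,0,0,0.2],[0.12,0,-0.43,0,0,0,0.2],[0.12,0,-0.42,0,0,0,0.2],[0,0,0,0,0,0,0.2]]' >/dev/null;python3 go.py p 0 -.219 .2395 90;python3 -m pendant '[[0.05,0,-0.2,0,0,0,0.2],[0.05,0,-0.2,0,0,0,0.2],[0,0,0,0,0,0,0.2]]' >/dev/null;python3 go.py p 0 -.219 .2395 90
```

```text
turn deg(tool) [ 0.1   0.2  -0.11] shift cm now [ 0.16  0.02 -0.35] after turn [ 0.16  0.02 -0.35] t 28.15 F [ 8.6 -1.4 -0.7] pos [ 0.6467 -0.1598  0.236 ] grip 0.362 119.5
turn deg(tool) [ 0.04  0.18 -0.11] shift cm now [ 0.11  0.03 -0.19] after turn [ 0.11  0.03 -0.19] t 28.45 F [ 11.1  -2.2 -10.9] pos [ 0.6465 -0.1593  0.2376] grip 0.36 120.6
```

```bash
python3 -m pendant '[[0.05,0,-0.2,0,0,0,0.2],[0,0,0,0,0,0,0.2]]' >/dev/null;python3 go.py p 0 -.219 .2395 90
python3 - <<'E'
from h import *
pr=list(map(float,open('press.txt').read().split())); c,s=np.cos(pr[2]),np.sin(pr[2])
for th in(.3,.35): print(th,proj('side',(pr[0]-s*(-.05-.18*np.cos(th)),pr[1]+c*(-.05-.18*np.cos(th)),.2+.18*np.sin(th))))
camera('side'); print([(k['point'],k['confidence']) for k in models.look_for('lever_knob','side')], [(k['point'],k['confidence']) for k in models.look_for('squeegee_mid','side')])
E
```

```text
turn deg(tool) [-0.    0.18 -0.12] shift cm now [ 0.1   0.03 -0.17] after turn [ 0.1   0.03 -0.17] t 28.65 F [ 13.5  -2.9 -20.5] pos [ 0.6465 -0.1592  0.2378] grip 0.36 121.4
0.3 [363.52040405 217.73206542]
0.35 [362.91180982 214.73483652]
[([333.4, 196.7], 0.82), ([375.2, 211.2], 0.71), ([358.4, 367.9], 0.51), ([313.5, 144.9], 0.43)] [([317.3, 145.2], 0.53), ([297.0, 325.2], 0.42)]
```

At the top stop with a clear reversal in force: TCP z is 0.2378, about 2 mm of creep. Now down to half, which is TCP z ≈ 0.1665.

```bash
python3 -m pendant '[[-0.1,0,0.4,0,0,0,0.2],[-0.26,0,0.85,0,0,0,0.2],[-0.22,0,0.87,0,0,0,0.2],[-0.2,0,0.88,0,0,0,0.2],[-0.16,0,0.88,0,0,0,0.2]]' >/dev/null; python3 -m pendant '[[-0.1,0,0.9,0,0,0,0.2],[-0.07,0,0.9,0,0,0,0.2],[0,0,0.8,0,0,0,0.2],[0,0,0,0,0,0,0.2],[0,0,0,0,0,0,0.2]]' >/dev/null;python3 go.py p 0 -.2298 .1668 90
```

```text
turn deg(tool) [ 0.12  0.1  -0.16] shift cm now [-0.02  0.01  1.11] after turn [-0.02  0.02  1.11] t 29.8 F [ 4.8 -0.3  6.3] pos [ 0.648  -0.1687  0.1779] grip 0.361 124.4
```

```bash
python3 -m pendant '[[0,0,0.6,0,0,0,0.2],[0,0,0.55,0,0,0,0.2],[0,0,0,0,0,0,0.2],[0,0,0,0,0,0,0.2]]' >/dev/null;python3 go.py p 0 -.2298 .1668 90
python3 - <<'E'
from h import *
pr=list(map(float,open('press.txt').read().split())); c,s=np.cos(pr[2]),np.sin(pr[2])
P={k:camera_params(k) for k in('side','wrist','scene')}
f=lambda th,r=.18:(pr[0]-s*(-.05-r*np.cos(th)),pr[1]+c*(-.05-r*np.cos(th)),.2+r*np.sin(th))
for k in P:
    im=camera(k)
    for th in(-.1,-.05,0): print(k,th,proj(k,f(th),P[k]).round(1))
    m=[q for q in models.masks_of('lever_knob',k) if np.hypot(*(np.array(q['point'])-proj(k,f(-.05,.12),P[k])))<45]
    for q in m[:2]:
        yy,xx=q['pixels'].nonzero(); print(q['confidence'],np.round(q['point']),xx.min(),xx.max(),yy.min(),yy.max())
    u,v=proj(k,f(-.05,.1),P[k]).astype(int); np.save(f'pics/{k}.npy',im)
E
```

```text
turn deg(tool) [ 0.1   0.09 -0.11] shift cm now [-0.06  0.02 -0.04] after turn [-0.06  0.02 -0.04] t 30.2 F [ 5.3 -0.2  4.6] pos [ 0.6479 -0.1683  0.1664] grip 0.359 124.5
side -0.1 [363.9 237.2]
side -0.05 [364.3 235.2]
side 0 [364.5 233.2]
0.93 [338. 206.] 315 374 185 243
wrist -0.1 [320.1 270. ]
wrist -0.05 [320.3 281.1]
wrist 0 [320.5 293. ]
0.58 [319. 196.] 281 356 0 323
scene -0.1 [274.4 168.6]
scene -0.05 [274.  165.9]
scene 0 [273.7 163.3]
0.92 [291. 178.] 271 322 157 197
```

```bash
python3 - <<'E'
from h import *
pr=list(map(float,open('press.txt').read().split())); c,s=np.cos(pr[2]),np.sin(pr[2])
for k in('wrist','side','scene'):
    P=camera_params(k)
    for th in(-.15,-.1,-.05,0,.05):
        pts=[]
        for x in(-.016,.016):
            for a in np.linspace(0,6.28,40):
                y=-.05-.18*np.cos(th)+.018*np.cos(a); z=.2+.18*np.sin(th)+.018*np.sin(a)
                pts.append(proj(k,(pr[0]+c*x-s*y,pr[1]+s*x+c*y,z),P))
        pts=np.array(pts); print(k,th,'cols',pts[:,0].min().round(1),pts[:,0].max().round(1),'rows',pts[:,1].min().round(1),pts[:,1].max().round(1))
E
```

```text
wrist -0.15 cols 286.4 354.2 rows 225.5 294.7
wrist -0.1 cols 284.3 356.6 rows 234.2 307.9
wrist -0.05 cols 282.0 359.3 rows 242.9 322.1
wrist 0 cols 279.2 362.6 rows 252.0 337.6
wrist 0.05 cols 275.9 366.4 rows 261.3 354.4
side -0.15 cols 353.9 373.0 rows 229.5 248.5
side -0.1 cols 354.3 373.6 rows 227.7 246.8
side -0.05 cols 354.6 374.0 rows 225.7 244.9
side 0 cols 354.8 374.4 rows 223.5 242.9
side 0.05 cols 354.8 374.6 rows 221.2 240.7
scene -0.15 cols 266.2 283.4 rows 163.0 179.7
scene -0.1 cols 265.7 283.0 rows 160.2 177.0
scene -0.05 cols 265.3 282.7 rows 157.5 174.3
scene 0 cols 265.0 282.5 rows 154.8 171.7
scene 0.05 cols 264.8 282.4 rows 152.2 169.2
```

All three cameras put the lever at about half stroke: the wrist view's knob lower edge is at row 323, against 322 predicted. Handing in while holding.

```bash
python3 -m pendant '[[0,0,0,0,0,0,0.2],[0,0,0,0,0,0,0.2],[0,0,0,0,0,0,0.2]]' && python3 -c "
from h import *
camera('wrist'); m=models.masks_of('lever_knob','wrist')
print([k['pixels'].nonzero()[0].max() for k in m][:1])
print(ctrl.hand_in())"
```

```text
t: 30.8
tool_pos: [0.6479, -0.1683, 0.1664]
tcp_rot: [[-0.135, 0.991, 0.002], [0.991, 0.135, -0.001], [-0.002, 0.002, -1.0]]
wrist_force: [4.4, -0.5, 5.1]
gripper_width: 0.363
finger_force: 124.5
[np.int64(323)]
the job is handed in; nothing more can be done
None
```

The job is handed in at about 31 s with no verdict returned: the long squeegee stands blade up at the stop and released, the lever was pulled right down and eased back up over about 4 s, and it is now held at half stroke.

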